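# Fetch the flywheel from the crowded parts pocket

## Robot

A 6-joint arm with a two-finger parallel gripper is mounted at the origin on the work surface. World frame = base frame: x ahead of the robot, y to its left, z up, the work surface at z = 0. Lengths are in m, angles in rad, forces in N, time in s.
With the tool pointing down it reaches from about 0.275 to 0.875 m from the base axis. Payload 12.5 kg.
Tool frame: the origin (TCP) lies on the centre line of the jaws, within the pads' length; the fingertips stand 8 mm ahead of it and the grasp point (between the pads) lies 11 mm behind it (robot.tcp_to_tips is the distance from the TCP to the fingertips, in m); y points along the fingers, z is the direction in which the jaws open and shut, and the axes are right-handed (so a half turn about y gives the same grasp; the last joint's range is limited). The gripper opens to 85 mm and grips with 20 to 120 N. Pads are 22 mm wide; open, the fingers measure 114 mm over their backs; the gripper's body (76 mm by 85 mm) begins 54 mm behind the grasp point. The pads swing forward as they close: fully open they stand 13 mm farther back than shut.
Start: joints at [-1.432, 0.351, 1.652, -0, 1.139, -0.085], TCP at [0.122, -0.536, 0.239] pointing down, gripper open.
Joint ranges: [-2.75, 2.75], [-0.79, 2.1], [0.01, 2.65], [-1.57, 4.71], [0.07, 3.14], [-2.87, 2.87]. Speed limits (rad/s): [2.22, 2.22, 2.79, 3.14, 3.14, 3.14].

## Interface

Orientations are given as a 3x3 rotation matrix whose columns are the frame's x, y, z axes.
In Python, from workcell import status, cams, ticket, robot gives the robot as it stands.
- The arm moves only by the tool carry_out, never from a script. Its argument "deltas" is one flat list of numbers, 7 for each row, row after row: the shift along the tool's x, y, z in mm, then the turn, a rotation vector about the tool's x, y, z in degrees, then the finger opening in mm, from 0 to 85.4. A call has 1 to 12 rows; each row shifts and turns the commanded pose from where the row before left it, along the tool's axes as they then stand; what a row does not reach is not made up. A row lasts 1/12 s, in which the tool goes at most 41.7 mm and 7.16 degrees, less where a joint would pass 70% of its speed; a pose out of reach is approached as far as the arm can. A call is refused whole if a number of a shift passes 41.7 or a number of a turn 7.16, either way. A call with a gripper value outside its range is refused whole. The fingers move at their own pace and stop on an object; "force" is the grip in N (left out, the last holds). Time passes only in rows, so rows that do not move let the fingers close. It gives the time, the measured TCP pose, the force and the opening at its end, in the units of the state.
- status.observe(): the state, without advancing time (a new reading comes with each control period).
- cams.capture(name): name is "scene" or "top"; returns a dict with "image" (480x640x3 uint8, red, green, blue), "range_z" (480x640 float32, m along the optical axis (not along the pixel's ray), 0 where there is no reading), "fx", "fy", "cx", "cy" (pixels), "pose" (4x4, takes a point from camera to world coordinates). Camera axes: x right, y down, z forward; pixel columns grow to the right and rows downward; lengths in m; the calibration is good to about 2 mm. A picture is of the moment at which its call begins.
- ticket.hand_in(): hands the job in, once; it reports no verdict.
The state is a dict: "time_s": time; "joint_positions": joint angles; "qd": joint speeds; "tau": joint torques, N m; "tool_pos": TCP position; "eef_rot": TCP orientation; "contact_force": force on the tool from outside, world axes, zero at the start; "moment": the same for the moment, N m; "grip_width": finger opening in m.
Only numpy, scipy, OpenCV 4.12 (cv2) and the standard library are available. Lean on these libraries where they do the work, as an engineer would, in place of code of your own. Each camera call takes 0.05 s, during which the arm holds its last target. There are 200 camera calls.

## Task

The brass flywheel in the wooden parts pocket is hemmed in by the chrome pulley and the rubber pinch roller: first stand both of those upright in the grey side tray, then lay the flywheel flat in the middle of the round cork pad. Only then put the pulley and the roller back upright, each at the middle of the end of the pocket it came from. Set things down rather than dropping them, and leave the cassette shell and the grease jar where they are.

Things in the scene. Friction and masses are not known exactly. Their poses are not given: they have to be found in the camera images.
- flywheel: Brass flywheel: flat disc 56 mm across, 14 mm thick, recessed top, 0.28 kg, lying flat mid-pocket. Origin: centre of underside, z up. Pocket cheeks stand 4 mm off it on both pocket-x sides and 2 mm above it: grip it only across the pocket's y, where at first pulley and roller stand 9 to 11 mm off its rim, too close for fingers.
- pulley: Chrome steel capstan pulley standing on its flat face: flanges 32 mm across up to 20 mm high with a belt groove at mid height, then a hub 14 mm across up to 28 mm; about 0.09 kg. Origin: centre of its underside, z up. Starts at one end of the pocket (either end). Grip across the pocket's x axis, on the flanges.
- roller: Black rubber pinch roller standing on its flat face: rubber 28 mm across and 20 mm high, a steel axle 6 mm across standing out of its top to 36 mm; about 0.04 kg. Origin: centre of its underside, z up. Starts at the other end of the pocket. Grip across the pocket's x axis, on the rubber.
- pocket: Fixed wooden parts pocket, 100 (x) by 194 (y) mm, floor at z 6 mm. Origin: centre of underside. Cheeks: |x| 32 to 44, |y| under 30 mm, tops at z 22. End bays, marked by 40 mm discs, centred at x 0, y +53 and -53 mm. Edge lip 4 mm wide, top at z 9. A small steel gate, top z 22 (posts 26), is fixed shut at y = +94.5 mm. Heights are above the bench.
- tray: Fixed grey open side tray, 120 mm along its x, 200 mm along its y, rim 14 mm high, walls 4 mm, inner floor 4 mm above the bench. Origin: centre of its underside. Empty at the start.
- pad: Fixed round cork pad, 100 mm across, 4 mm thick, lying on the bench. Origin: centre of its underside, so its top is at z = 4 mm. Empty at the start.
- shell: Grey plastic cassette shell lying flat on the bench, 64 x 100 x 12 mm, loose. Origin: centre of its underside. To be left alone.
- grease: Small closed grease jar, 36 mm across and 35 mm high, standing on the bench, loose. Origin: centre of its underside. To be left alone.

How it is judged:
By the outcome, as a careful person would: the job done as asked, in the order asked, and still so for the second after the job is handed in, with the robot touching nothing.
It also fails if it takes over 128 s, if anything falls off the work surface, if the arm or the gripper's body presses on something with over 40 N, if the wrist force passes 120 N, or if a joint passes its speed limit or range.

## Working session

There is one attempt and no reset: what is moved stays moved. The work goes in short steps, Python scripts to look and compute and a tool call to move; the robot and the scene stay as the last step left them, time stands still between calls to the robot, and variables do not carry over. Pictures are saved under pics/ and viewed, about 12 in all and at most 16, crops included, and the job is handed in when it is done.

Besides the shell and the picture viewer there is one more tool, called as name(argument=value, ...) on one line, values as JSON. carry_out: Moves the arm, as the interface text tells. Its arguments: {"type":"object","properties":{"deltas":{"type":"array","items":{"type":"number"}},"force":{"type":"number"}},"required":["deltas"]}

```bash
ls; mkdir -p pics
cat > h.py <<'E'
import numpy as np, cv2
from workcell import status, cams, ticket, robot
def cap(n,fn=None):
    c=cams.capture(n)
    np.savez('last_'+n,**{k:c[k] for k in c})
    if fn: cv2.imwrite('pics/'+fn,cv2.cvtColor(c['image'],cv2.COLOR_RGB2BGR))
    return c
def crop(c,fn,u0,v0,u1,v1,s):
    im=cv2.cvtColor(np.asarray(c['image']),cv2.COLOR_RGB2BGR)[v0:v1,u0:u1]
    cv2.imwrite('pics/'+fn,cv2.resize(im,None,fx=s,fy=s,interpolation=cv2.INTER_CUBIC))
def atz(c,u,v,z):
    P=np.asarray(c['pose']);d=P[:3,:3]@np.array([(u-c['cx'])/c['fx'],(v-c['cy'])/c['fy'],1]);o=P[:3,3]
    return o+d*(z-o[2])/d[2]
def proj(c,p):
    P=np.asarray(c['pose']);q=P[:3,:3].T@(np.asarray(p)-P[:3,3])
    return c['fx']*q[0]/q[2]+c['cx'],c['fy']*q[1]/q[2]+c['cy']
def cloud(c):
    P=np.asarray(c['pose']);v,u=np.mgrid[:480,:640];Z=c['range_z']
    X=np.stack([(u-c['cx'])/c['fx']*Z,(v-c['cy'])/c['fy']*Z,Z],-1)
    return X@P[:3,:3].T+P[:3,3]
E
python3 - <<'E'
from h import *
for n in("top","scene"):
    c=cap(n,n+'0.png');print(n,c['fx'],c['cx'],c['cy'],np.round(c['pose'],3).tolist())
s=status.observe();print(s)
E
```

```text
pics
top 492.5777624756067 317.6652974421095 244.71903757445028 [[-0.014, -0.983, 0.184, 0.391], [-0.999, 0.02, 0.031, -0.019], [-0.034, -0.184, -0.982, 1.175], [0.0, 0.0, 0.0, 1.0]]
scene 465.9742034042193 320.02514315267376 240.31792221424462 [[-0.706, 0.479, -0.522, 1.03], [0.708, 0.456, -0.539, 0.436], [-0.019, -0.75, -0.661, 0.598], [0.0, 0.0, 0.0, 1.0]]
{'time_s': 0.1, 'joint_positions': array([-1.43159019e+00,  3.51198410e-01,  1.65235915e+00, -8.95381135e-07,
        1.13912666e+00, -8.46289067e-02]), 'qd': array([-0.00038279, -0.00236391, -0.00180916,  0.00054163,  0.00093066,
       -0.00039666]), 'tau': array([ 1.53490721e-03, -5.06829786e+01, -2.91876215e+01, -6.10087000e-05,
        2.62733811e-03,  1.72471317e-05]), 'tool_pos': array([ 0.12205177, -0.53598247,  0.23880382]), 'eef_rot': array([[-9.75053278e-01, -1.52268216e-04,  2.21970902e-01],
       [-2.21970936e-01,  1.08089699e-03, -9.75052683e-01],
       [-9.14581468e-05, -9.99999404e-01, -1.08773127e-03]]), 'contact_force': array([ 0.52078337,  0.30464822, -0.53495567]), 'moment': array([-0.03714855, -0.06112773, -0.07623004]), 'grip_width': 0.08527896400569074}
```

View pics/top0.png

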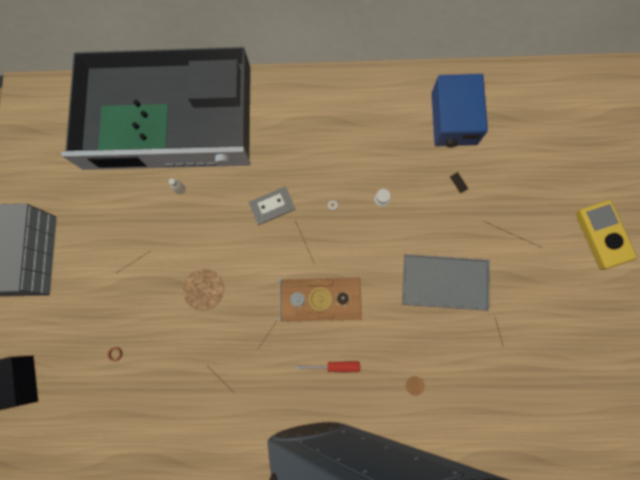

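View pics/scene0.png

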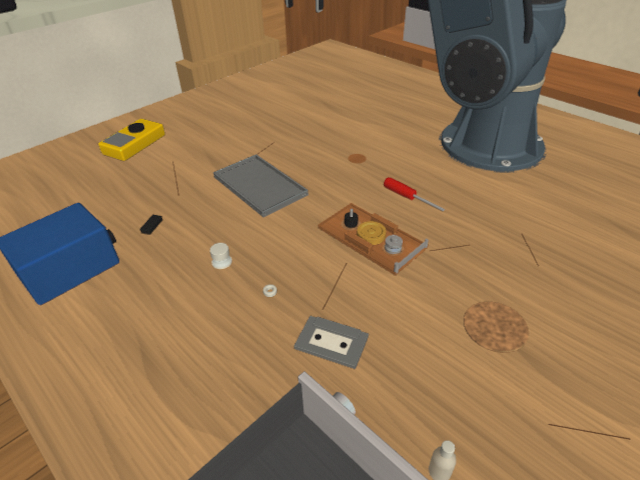

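The top view shows the pocket near (320,299), the pulley at (297,299), the roller at (343,298), the tray at (447,282) and the pad at (204,289). In the scene view the gate is on the pulley's end. I'll enlarge these.

Run:
```python
from h import *
c=np.load('last_top.npz');s=np.load('last_scene.npz')
crop(c,'c1.png',270,265,370,335,8)
crop(s,'c2.png',310,195,440,280,6)
crop(c,'c3.png',170,240,500,330,2.4)
def rect(c,fn):pass
X=cloud(c)
# tray, pad estimates
hsv=cv2.cvtColor(c['image'],cv2.COLOR_RGB2HSV)
for n,(u0,v0,u1,v1) in dict(tray=(395,245,500,320),pocket=(270,270,370,330),pad=(175,260,232,320)).items():
    p=X[v0:v1,u0:u1].reshape(-1,3);z=p[:,2];print(n,np.round(np.percentile(z,[1,5,25,50,75,95,99])*1000,1))
```

```text
tray [-5.6 -3.6 -0.8  1.6  4.  11.4 15.6]
pocket [-5.1 -3.3 -0.   4.   8.2 23.8 29.7]
pad [-5.4 -3.6 -1.1  0.8  3.1  6.3  8.6]
```

View pics/c1.png

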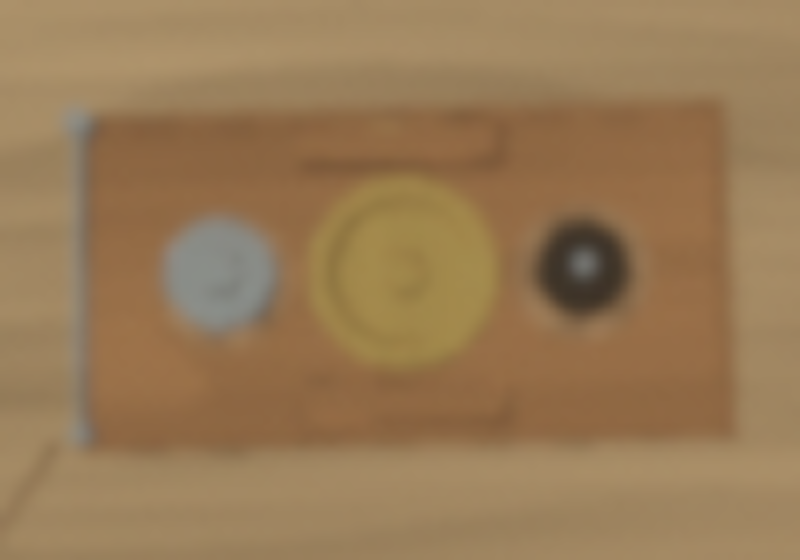

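View pics/c2.png

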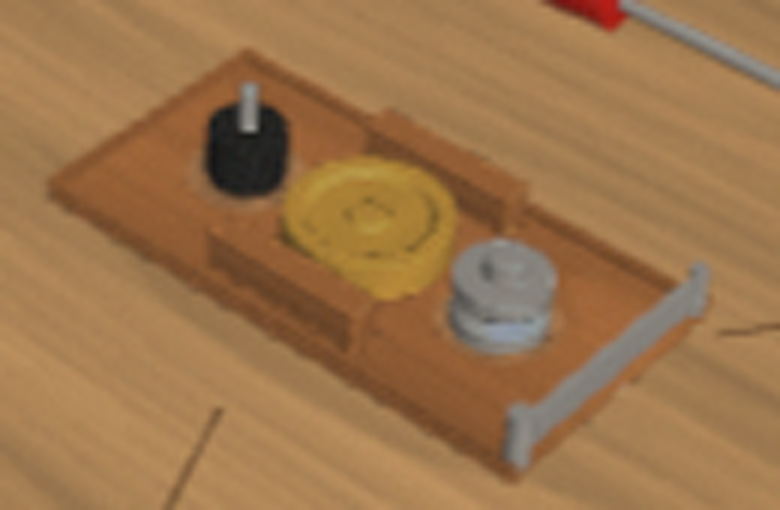

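View pics/c3.png

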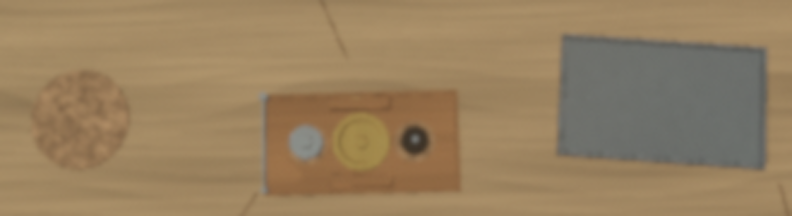

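Run:
```python
from h import *
c=np.load('last_top.npz');s=np.load('last_scene.npz')
def f(cam,o,sc,x,y,z): return np.round(atz(cam,o[0]+(x+.5)/sc-.5,o[1]+(y+.5)/sc-.5,z)*1000,1)[:2]
A=lambda x,y,z:f(c,(270,265),8,x,y,z)
B=lambda x,y,z:f(s,(310,195),6,x,y,z)
C=lambda x,y,z:f(c,(170,240),2.4,x,y,z)
print('TOP  fly',A(404,271,.02),'pul',A(220,273,.026),'rol',A(583,267,.026),A(584,264,.042))
print('corners -y',A(723,101,.009),A(735,437,.009),'posts',A(78,122,.026),A(82,434,.026))
print('SCN fly',B(370,213,.020),'pul',B(511,252,.034),'rolax',B(250,88,.042))
print('corners -y',B(50,186,.009),B(247,52,.009),'posts',B(519,408,.026),B(699,266,.026))
t=[C(*p,.014) for p in((564,36),(766,47),(764,168),(558,155))];print('tray',t,np.mean(t,0))
print('pad',C(81,120,.004), 'pad scene',np.round(atz(s,495.5,326,.004)*1000))
```

```text
TOP  fly [479.4  13.5] pul [479.2  66.9] rol [479.2 -38.7] [478.8 -38.7]
corners -y [528.9 -81.6] [430.3 -82.2] posts [524.1 108.4] [433.5 107.3]
SCN fly [484.5  15.2] pul [482.2  68.6] rolax [483.8 -37.5]
corners -y [536.2 -78.1] [436.8 -80.2] posts [527.8 108.2] [439.8 109.3]
tray [array([ 580.1, -189. ]), array([ 565.2, -385.8]), array([ 447.4, -374.8]), array([ 463. , -177.8])] [ 513.925 -281.85 ]
pad [506.1 293.4] pad scene [514. 297.   4.]
```

carry_out(deltas=[0, 0, 0, 0, -7, 0, 60, 0, 0, 0, 0, -7, 0, 60, 0, 0, 0, 0, -7, 0, 60, 0, 0, 0, 0, -7, 0, 60, 0, 0, 0, 0, -7, 0, 60, 0, 0, 0, 0, -7, 0, 60, 0, 0, 0, 0, -7, 0, 60, 0, 0, 0, 0, -7, 0, 60, 0, 0, 0, 0, -7, 0, 60, 0, 0, 0, 0, -7, 0, 60, 0, 0, 0, 0, -7.1, 0, 60], force=40)

```text
time_s: 1.02
tool_pos: [0.122, -0.5361, 0.239]
eef_rot: [[0.005, -0.0, 1.0], [-1.0, 0.001, 0.005], [-0.001, -1.0, -0.0]]
contact_force: [-0.1, -0.2, -0.0]
grip_width: 0.06
```

Run:
```python
from h import *
print({k:getattr(robot,k) for k in dir(robot) if not k.startswith('_')})
s=status.observe();print(s['joint_positions'],s['tool_pos'],np.round(s['eef_rot'],3).tolist(),s['grip_width'])
```

```text
{'Unreachable': <class 'workcell.Unreachable'>, 'tcp_to_tips': 0.008}
[-1.43161278e+00  3.51036845e-01  1.65218364e+00 -1.51198021e-05
  1.13909726e+00 -1.43625519e+00] [ 0.12204949 -0.53607932  0.23895905] [[0.005, -0.0, 1.0], [-1.0, 0.001, 0.005], [-0.001, -1.0, -0.0]] 0.06002083872368956
```

carry_out(deltas=[-30.2, 4, 18, 0, 0, 0, 60, -30.2, 4, 18, 0, 0, 0, 60, -30.2, 4, 18, 0, 0, 0, 60, -30.2, 4, 18, 0, 0, 0, 60, -30.2, 4, 18, 0, 0, 0, 60, -30.2, 4, 18, 0, 0, 0, 60, -30.2, 4, 18, 0, 0, 0, 60, -30.2, 4, 18, 0, 0, 0, 60, -30.2, 4, 18, 0, 0, 0, 60, -30.2, 4, 18, 0, 0, 0, 60])

```text
time_s: 1.85
tool_pos: [0.3029, -0.2329, 0.1991]
eef_rot: [[-0.002, 0.0, 1.0], [-1.0, -0.0, -0.002], [0.0, -1.0, 0.0]]
contact_force: [2.1, -0.7, 0.5]
grip_width: 0.0598
```

carry_out(deltas=[-30.2, 4, 18, 0, 0, 0, 60, -30.2, 4, 18, 0, 0, 0, 60, -30.2, 4, 18, 0, 0, 0, 60, -30.2, 4, 18, 0, 0, 0, 60, -30.2, 4, 18, 0, 0, 0, 60, -30.2, 4, 18, 0, 0, 0, 60, -30.2, 4, 18, 0, 0, 0, 60, -30.2, 4, 18, 0, 0, 0, 60, -30.2, 4, 18, 0, 0, 0, 60, -30.2, 4, 18, 0, 0, 0, 60, 0, 0, 0, 0, 0, 0, 60])

```text
time_s: 2.77
tool_pos: [0.4848, 0.0712, 0.1586]
eef_rot: [[0.002, 0.001, 1.0], [-1.0, 0.001, 0.002], [-0.001, -1.0, 0.001]]
contact_force: [-0.3, -0.6, -0.4]
grip_width: 0.06
```

Run:
```python
from h import *
c=cap('scene');s=status.observe();print(s['tool_pos'],s['eef_rot'][:,2],s['grip_width'])
t=s['tool_pos'];print(proj(c,t),proj(c,t-[0,0,.008]))
crop(c,'c4.png',310,120,470,270,5)
```

```text
[0.48346891 0.06933255 0.15858485] [ 9.99997802e-01  1.96832079e-03 -7.22724608e-04] 0.059945252236898096
(np.float64(401.10116857879797), np.float64(180.40575944446962)) (np.float64(400.643647139694), np.float64(184.40609851936412))
```

View pics/c4.png

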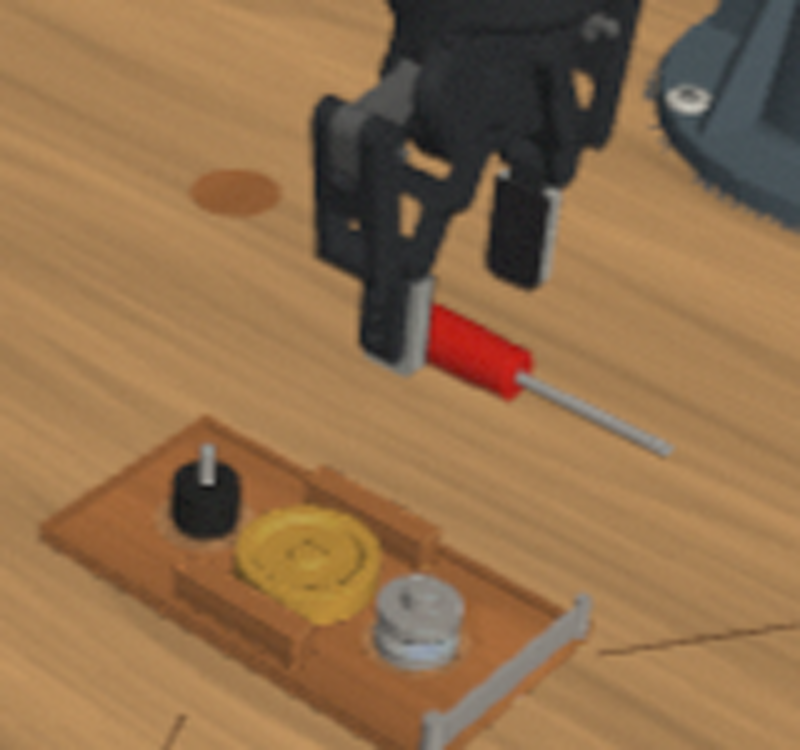

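carry_out(deltas=[0.5, 25, 0, 0, 0, 0, 60, 0.5, 25, 0, 0, 0, 0, 60, 0, 25, 0, 0, 0, 0, 60, 0, 22, 0, 0, 0, 0, 60, 0, 0, 0, 0, 0, 0, 60, 0, 0, 0, 0, 0, 0, 60])

```text
time_s: 3.32
tool_pos: [0.4822, 0.0657, 0.0621]
eef_rot: [[-0.002, -0.002, 1.0], [-1.0, -0.0, -0.002], [0.0, -1.0, -0.002]]
contact_force: [-0.4, 0.4, 1.2]
grip_width: 0.0602
```

Run:
```python
from h import *
c=cap('scene');s=status.observe();print(s['tool_pos'],s['eef_rot'][:,2],s['grip_width'])
t=s['tool_pos'];print(proj(c,t),proj(c,t-[0,0,.008]))
crop(c,'c5.png',340,170,440,270,6)
```

```text
[0.48301631 0.06578877 0.06304888] [ 9.99998230e-01 -1.88111238e-03  4.21711544e-05] 0.05992781319296324
(np.float64(394.6033807233589), np.float64(223.89305040748658)) (np.float64(394.22199036893994), np.float64(227.31125721033152))
```

View pics/c5.png

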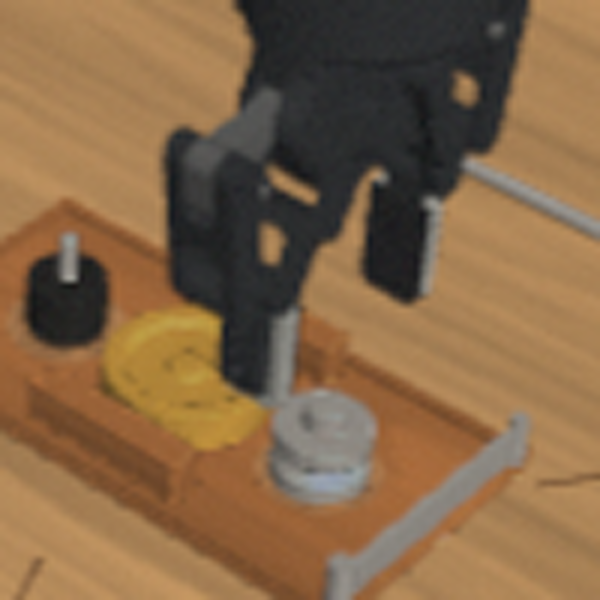

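Predicted tip midpoint (325,344) agrees with the seen one (328,343), so the scene camera is good to about 1 mm there. I'm going down on the pulley, whose centre is around (483,68).

carry_out(deltas=[-1, 12, 0, 0, 0, 0, 60, -1, 12, 0, 0, 0, 0, 60, 0, 12, 0, 0, 0, 0, 60, 0, 7, 0, 0, 0, 0, 60, 0, 0, 0, 0, 0, 0, 28, 0, 0, 0, 0, 0, 0, 28, 0, 0, 0, 0, 0, 0, 28, 0, 0, 0, 0, 0, 0, 28, 0, 0, 0, 0, 0, 0, 28, 0, 0, 0, 0, 0, 0, 28], force=40)

```text
time_s: 4.2
tool_pos: [0.4834, 0.0682, 0.0206]
eef_rot: [[-0.001, 0.001, 1.0], [-1.0, 0.0, -0.001], [-0.0, -1.0, 0.001]]
contact_force: [-1.9, -0.7, 5.5]
grip_width: 0.0289
```

Run:
```python
from h import *
c=cap('scene');s=status.observe();print(s['tool_pos'],s['contact_force'],s['grip_width'])
crop(c,'c6.png',340,180,440,280,6)
```

```text
[0.4834194  0.06818832 0.02058077] [-2.11341635 -1.89295624  6.11920587] 0.028835698115080823
```

View pics/c6.png

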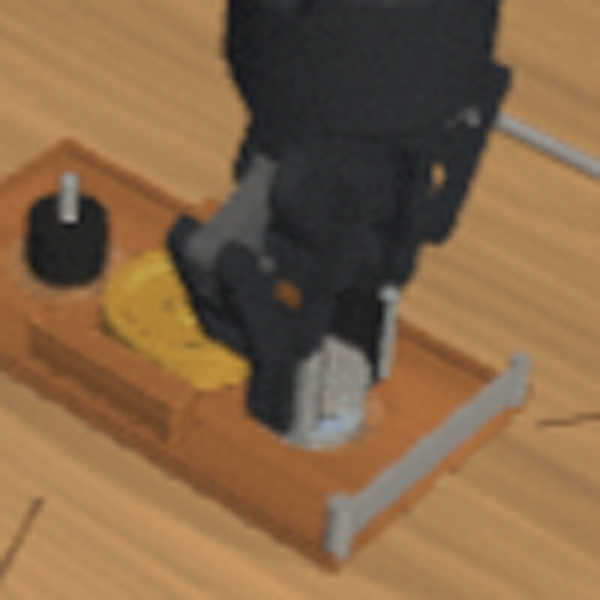

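carry_out(deltas=[0, -4, 0, 0, 0, 0, 28, 0, -8, 0, 0, 0, 0, 28, 0, -16, 0, 0, 0, 0, 28, 0, -22, 0, 0, 0, 0, 28, 0, -20, 0, 0, 0, 0, 28, 10, 0, 1, 0, 0, 0, 28, 20, 0, 2, 0, 0, 0, 28, 28, 0, 3, 0, 0, 0, 28])

```text
time_s: 4.92
tool_pos: [0.4889, 0.0102, 0.0899]
eef_rot: [[0.001, 0.001, 1.0], [-1.0, 0.0, 0.001], [-0.0, -1.0, 0.001]]
contact_force: [0.5, 0.2, -1.2]
grip_width: 0.0288
```

carry_out(deltas=[30, 0, 4, 0, 0, 0, 28, 30, 0, 4, 0, 0, 0, 28, 30, 0, 4, 0, 0, 0, 28, 30, 0, 4, 0, 0, 0, 28, 30, 0, 4, 0, 0, 0, 28, 30, 0, 4, 0, 0, 0, 28, 30, 0, 2, 0, 0, 0, 28, 25, 0, 0, 0, 0, 0, 28, 15, 0, 0, 0, 0, 0, 28, 0, 0, 0, 0, 0, 0, 28, 0, 0, 0, 0, 0, 0, 28])

```text
time_s: 5.83
tool_pos: [0.514, -0.2399, 0.0891]
eef_rot: [[-0.003, -0.0, 1.0], [-1.0, 0.0, -0.003], [-0.0, -1.0, -0.0]]
contact_force: [-0.1, 0.3, -1.8]
grip_width: 0.0292
```

Run:
```python
from h import *
c=cap('scene');s=status.observe();print(s['tool_pos'],s['contact_force'],s['grip_width'])
t=s['tool_pos'].copy();t[2]=.004;print('floor pt',(np.array(proj(c,t))-[190,40])*4)
crop(c,'c7.png',190,40,340,230,3.1)
crop(c,'c7.png',190,60,340,230,4)
```

```text
[ 0.51412983 -0.23915284  0.08907751] [ 0.35003745  1.10108442 -1.08227334] 0.029134337419199016
floor pt [333.57133476 602.26287765]
```

View pics/c7.png

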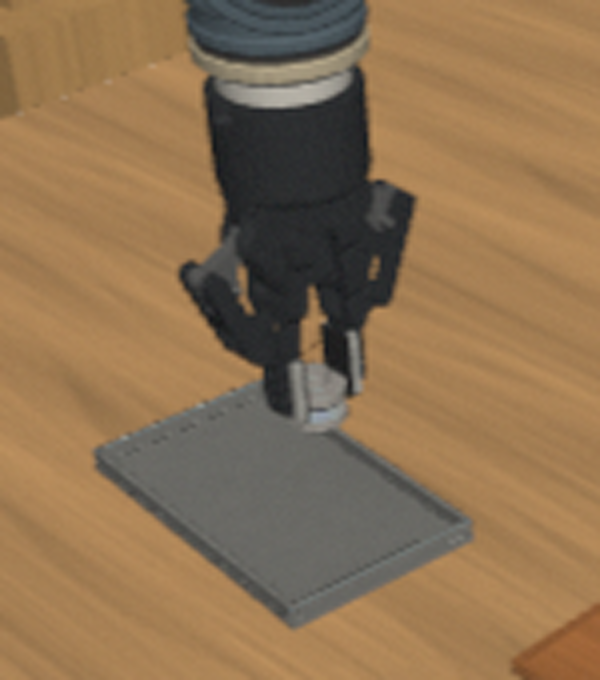

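carry_out(deltas=[0, 20, 0, 0, 0, 0, 28, 0, 20, 0, 0, 0, 0, 28, 0, 15, 0, 0, 0, 0, 28, 0, 8, 0, 0, 0, 0, 28, 0, 3, 0, 0, 0, 0, 28, 0, 2, 0, 0, 0, 0, 28, 0, 1, 0, 0, 0, 0, 28, 0, 0, 0, 0, 0, 0, 28, 0, 0, 0, 0, 0, 0, 28])

```text
time_s: 6.63
tool_pos: [0.5148, -0.2399, 0.021]
eef_rot: [[-0.001, 0.001, 1.0], [-1.0, -0.0, -0.001], [0.0, -1.0, 0.001]]
contact_force: [0.2, 0.0, -0.8]
grip_width: 0.029
```

carry_out(deltas=[0, 1, 0, 0, 0, 0, 28, 0, 0.8, 0, 0, 0, 0, 28, 0, 0, 0, 0, 0, 0, 28, 0, 0, 0, 0, 0, 0, 28])

```text
time_s: 6.97
tool_pos: [0.5146, -0.2399, 0.0186]
eef_rot: [[-0.001, 0.0, 1.0], [-1.0, -0.0, -0.001], [0.0, -1.0, 0.0]]
contact_force: [0.7, -0.5, 0.0]
grip_width: 0.0289
```

carry_out(deltas=[0, 0.5, 0, 0, 0, 0, 28, 0, 0, 0, 0, 0, 0, 28, 0, 0, 0, 0, 0, 0, 36, 0, 0, 0, 0, 0, 0, 44, 0, 0, 0, 0, 0, 0, 55, 0, 0, 0, 0, 0, 0, 60, 0, 0, 0, 0, 0, 0, 60, 0, -20, 0, 0, 0, 0, 60, 0, -30, 0, 0, 0, 0, 60, 0, -20, 0, 0, 0, 0, 60])

```text
time_s: 7.8
tool_pos: [0.5147, -0.2399, 0.0896]
eef_rot: [[-0.001, 0.001, 1.0], [-1.0, -0.0, -0.001], [0.0, -1.0, 0.001]]
contact_force: [0.2, -0.1, -0.1]
grip_width: 0.06
```

Run:
```python
from h import *
c=cap('top');s=status.observe();print(s['tool_pos'],s['contact_force'],s['grip_width'])
d=cap('scene');crop(d,'c8.png',200,60,440,270,3.3)
```

```text
[ 0.51633103 -0.24076364  0.09304437] [ 3.31705416 -1.98003362  3.878733  ] 0.06011197550447702
```

View pics/c8.png

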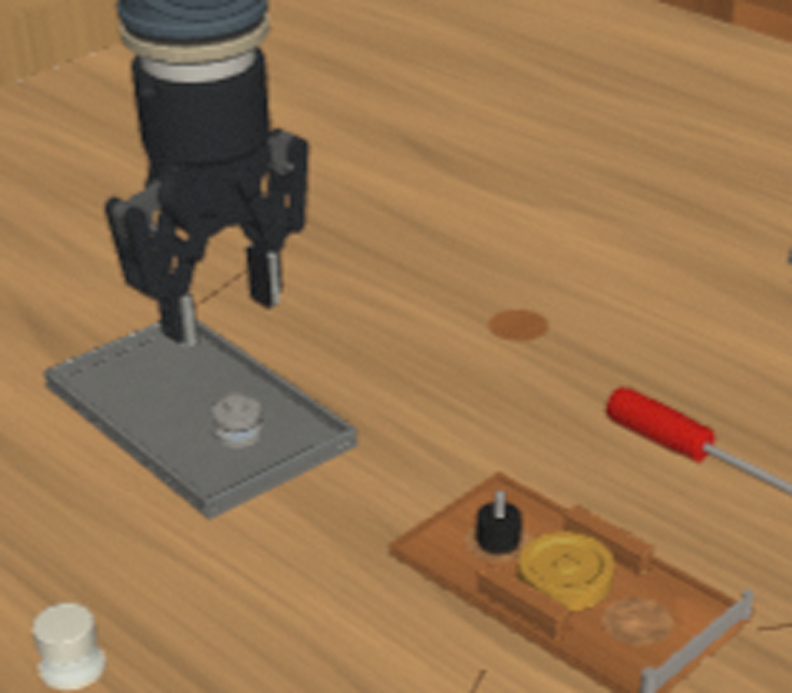

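The pulley stands upright in the tray at crop pixel (238,418), and the empty bay disc shows at (637,620). The roller is next.

carry_out(deltas=[-20, 0, -3, 0, 0, 0, 60, -30, 0, -5, 0, 0, 0, 60, -35, 0, -5, 0, 0, 0, 60, -35, 0, -6, 0, 0, 0, 60, -35, 0, -6, 0, 0, 0, 60, -30, 0, -4, 0, 0, 0, 60, -17, 0, -2, 0, 0, 0, 60, 0, 0, 0, 0, 0, 0, 60, 0, 0, 0, 0, 0, 0, 60])

```text
time_s: 8.65
tool_pos: [0.4836, -0.0373, 0.0875]
eef_rot: [[0.0, -0.001, 1.0], [-1.0, 0.0, 0.0], [-0.0, -1.0, -0.001]]
contact_force: [-0.2, -0.7, -0.1]
grip_width: 0.0598
```

Run:
```python
from h import *
c=np.load('last_scene.npz')
print('bay',atz(c,200+637.5/3.3-.5,60+620.5/3.3-.5,.006), 'axle top',atz(c,200+501/3.3-.5,60+494/3.3-.5,.042))
s=status.observe();print(s['tool_pos'],s['eef_rot'][:,2])
```

```text
bay [0.48247532 0.0670177  0.006     ] axle top [ 0.48362864 -0.03756084  0.042     ]
[ 0.48355381 -0.03727746  0.0875368 ] [ 9.99999705e-01  4.03473359e-04 -6.54257477e-04]
```

carry_out(deltas=[0, 22, 0, 0, 0, 0, 60, 0, 20, 0, 0, 0, 0, 60, 0, 15, 0, 0, 0, 0, 60, 0, 8, 0, 0, 0, 0, 60, 0, 2, 0, 0, 0, 0, 60, 0, 0, 0, 0, 0, 0, 45, 0, 0, 0, 0, 0, 0, 35, 0, 0, 0, 0, 0, 0, 24, 0, 0, 0, 0, 0, 0, 24, 0, 0, 0, 0, 0, 0, 24, 0, 0, 0, 0, 0, 0, 24], force=30)

```text
time_s: 9.57
tool_pos: [0.4843, -0.038, 0.0219]
eef_rot: [[-0.001, 0.002, 1.0], [-1.0, -0.0, -0.001], [0.0, -1.0, 0.002]]
contact_force: [-0.8, -1.9, 8.3]
grip_width: 0.0256
```

carry_out(deltas=[0, -4, 0, 0, 0, 0, 24, 0, -8, 0, 0, 0, 0, 24, 0, -16, 0, 0, 0, 0, 24, 0, -22, 0, 0, 0, 0, 24, 0, -20, 0, 0, 0, 0, 24, 10, 0, 1, 0, 0, 0, 24, 20, 0, 2, 0, 0, 0, 24, 28, 0, 3, 0, 0, 0, 24])

```text
time_s: 10.23
tool_pos: [0.4896, -0.0956, 0.0915]
eef_rot: [[0.001, 0.001, 1.0], [-1.0, 0.0, 0.001], [-0.0, -1.0, 0.001]]
contact_force: [0.9, 0.9, -1.9]
grip_width: 0.0254
```

carry_out(deltas=[30, 0, 3, 0, 0, 0, 24, 30, 0, 3, 0, 0, 0, 24, 30, 0, 3, 0, 0, 0, 24, 30, 0, 3, 0, 0, 0, 24, 30, 0, 3, 0, 0, 0, 24, 30, 0, 3, 0, 0, 0, 24, 20, 0, 0, 0, 0, 0, 24, 14, 0, 0, 0, 0, 0, 24, 0, 0, 0, 0, 0, 0, 24, 0, 0, 0, 0, 0, 0, 24])

```text
time_s: 11.07
tool_pos: [0.507, -0.3097, 0.0907]
eef_rot: [[-0.002, -0.001, 1.0], [-1.0, 0.001, -0.002], [-0.001, -1.0, -0.001]]
contact_force: [-0.1, 0.6, -0.8]
grip_width: 0.0253
```

carry_out(deltas=[0, 20, 0, 0, 0, 0, 24, 0, 20, 0, 0, 0, 0, 24, 0, 15, 0, 0, 0, 0, 24, 0, 8, 0, 0, 0, 0, 24, 0, 3, 0, 0, 0, 0, 24, 0, 2, 0, 0, 0, 0, 24, 0, 1, 0, 0, 0, 0, 24, 0, 1, 0, 0, 0, 0, 24, 0, 0, 0, 0, 0, 0, 24, 0, 0, 0, 0, 0, 0, 24])

```text
time_s: 11.9
tool_pos: [0.5076, -0.3099, 0.0215]
eef_rot: [[-0.001, 0.001, 1.0], [-1.0, -0.0, -0.001], [0.0, -1.0, 0.001]]
contact_force: [-0.4, -0.6, -0.3]
grip_width: 0.0259
```

Lowering the last 1.8 mm, then release and lift.

carry_out(deltas=[0, 1, 0, 0, 0, 0, 24, 0, 0.8, 0, 0, 0, 0, 24, 0, 0, 0, 0, 0, 0, 24, 0, 0, 0, 0, 0, 0, 24])

```text
time_s: 12.23
tool_pos: [0.5076, -0.3099, 0.0199]
eef_rot: [[-0.001, 0.0, 1.0], [-1.0, -0.0, -0.001], [0.0, -1.0, 0.0]]
contact_force: [-2.6, 1.4, 7.1]
grip_width: 0.0256
```

carry_out(deltas=[0, 0, 0, 0, 0, 0, 32, 0, 0, 0, 0, 0, 0, 40, 0, 0, 0, 0, 0, 0, 50, 0, 0, 0, 0, 0, 0, 60, 0, 0, 0, 0, 0, 0, 60, 0, -20, 0, 0, 0, 0, 60, 0, -30, 0, 0, 0, 0, 60, 0, -30, 0, 0, 0, 0, 60])

```text
time_s: 12.9
tool_pos: [0.5069, -0.3094, 0.0995]
eef_rot: [[-0.001, -0.002, 1.0], [-1.0, 0.001, -0.001], [-0.001, -1.0, -0.002]]
contact_force: [1.4, -0.7, -0.1]
grip_width: 0.0599
```

carry_out(deltas=[0, 0, 0, 0, -7, 0, 78, 0, 0, 0, 0, -7, 0, 78, 0, 0, 0, 0, -7, 0, 78, 0, 0, 0, 0, -7, 0, 78, 0, 0, 0, 0, -7, 0, 78, 0, 0, 0, 0, -7, 0, 78, 0, 0, 0, 0, -7, 0, 78, 0, 0, 0, 0, -7, 0, 78, 0, 0, 0, 0, -7, 0, 78, 0, 0, 0, 0, -7, 0, 78, 0, 0, 0, 0, -7, 0, 78, 0, 0, 0, 0, -7, 0, 78])

```text
time_s: 13.9
tool_pos: [0.5074, -0.3098, 0.0991]
eef_rot: [[0.995, -0.0, 0.1], [-0.1, 0.0, 0.995], [-0.0, -1.0, 0.0]]
contact_force: [-0.1, 0.8, 0.5]
grip_width: 0.0783
```

carry_out(deltas=[0, 0, 0, 0, -6, 0, 78, -2, 0, 30, 0, 0, 0, 78, -2, 0, 34, 0, 0, 0, 78, -2, 0, 34, 0, 0, 0, 78, -3, 0, 34, 0, 0, 0, 78, -3, 0, 34, 0, 0, 0, 78, -3, 0, 34, 0, 0, 0, 78, -3, 0, 34, 0, 0, 0, 78, -3, 0, 34, 0, 0, 0, 78, -2, 0, 34, 0, 0, 0, 78, 0, 0, 22, 0, 0, 0, 78, 0, 0, 0, 0, 0, 0, 78])

```text
time_s: 14.9
tool_pos: [0.4845, 0.0175, 0.0993]
eef_rot: [[1.0, -0.0, -0.002], [0.002, 0.0, 1.0], [-0.0, -1.0, 0.0]]
contact_force: [0.4, -0.7, -1.2]
grip_width: 0.078
```

Run:
```python
from h import *
s=status.observe();print(s['tool_pos'],s['eef_rot'][:,2],s['joint_positions'])
c=cap('scene');crop(c,'c9.png',200,100,460,290,3)
```

```text
[0.48446367 0.01747222 0.09926461] [-1.78901396e-03  9.99998309e-01  4.26633984e-04] [-6.02423008e-02  4.40617914e-01  1.93336833e+00  6.05778327e-04
  7.67715137e-01 -1.63326354e+00]
```

View pics/c9.png

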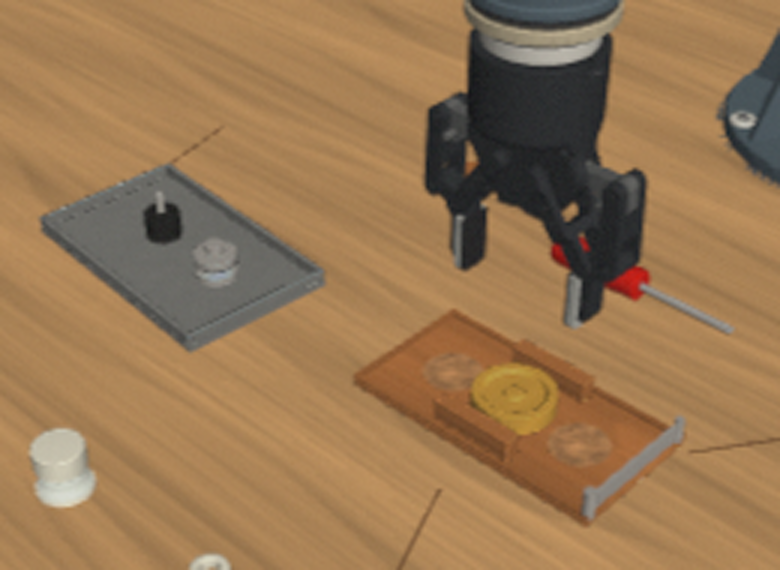

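Both parts stand upright in the tray, at (162,222) and (216,258). The bay discs are at (454,371) and (580,444), and the flywheel is at (516,391).

Run:
```python
from h import *
c=np.load('last_scene.npz')
g=lambda x,y,z:np.round(1000*atz(c,200+(x+.5)/3-.5,100+(y+.5)/3-.5,z),1)
print(g(454,371,.006),g(580,444,.006),g(516,391,.02),'rol',g(160,195,.04),'pul',g(216,245,.032))
hsv=cv2.cvtColor(c['image'],cv2.COLOR_RGB2HSV)
m=((hsv[...,0]>22)&(hsv[...,0]<32)&(hsv[...,1]>150)).astype(np.uint8)[200:260,340:400]
print(m.sum())
t=status.observe()['tool_pos'];print(t)
```

```text
[483.  -37.7   6. ] [482.4  67.7   6. ] [483.7  15.7  20. ] rol [ 511.4 -307.1   40. ] pul [ 518.6 -236.    32. ]
0
[0.48469481 0.01586113 0.09925132]
```

carry_out(deltas=[-1, 25, 0, 0, 0, 0, 78, 0, 25, 0, 0, 0, 0, 78, 0, 18, 0, 0, 0, 0, 78, 0, 8, 0, 0, 0, 0, 78, 0, 4, 0, 0, 0, 0, 78, 0, 0, 0, 0, 0, 0, 78, 0, 0, 0, 0, 0, 0, 78])

```text
time_s: 15.53
tool_pos: [0.4843, 0.0139, 0.0199]
eef_rot: [[1.0, 0.001, 0.002], [-0.002, -0.0, 1.0], [0.001, -1.0, -0.0]]
contact_force: [-1.3, 0.1, 0.4]
grip_width: 0.0778
```

carry_out(deltas=[0, 0, 0, 0, 0, 0, 68, 0, 0, 0, 0, 0, 0, 60, 0, 0, 0, 0, 0, 0, 52, 0, 0, 0, 0, 0, 0, 50, 0, 0, 0, 0, 0, 0, 50, 0, 0, 0, 0, 0, 0, 50, 0, 0, 0, 0, 0, 0, 50], force=50)

```text
time_s: 16.12
tool_pos: [0.4844, 0.0142, 0.0205]
eef_rot: [[1.0, 0.002, 0.001], [-0.001, -0.0, 1.0], [0.002, -1.0, -0.0]]
contact_force: [-3.0, -0.8, 15.1]
grip_width: 0.0521
```

carry_out(deltas=[0, -3, 0, 0, 0, 0, 50, 0, -6, 0, 0, 0, 0, 50, 0, -12, 0, 0, 0, 0, 50, 0, -20, 0, 0, 0, 0, 50, 0, -20, 0, 0, 0, 0, 50, 0, -9, 0, 0, 0, 0, 50, 0, 0, 0, 0, 0, 0, 50])

```text
time_s: 16.7
tool_pos: [0.4848, 0.0142, 0.091]
eef_rot: [[1.0, 0.003, 0.001], [-0.001, -0.0, 1.0], [0.003, -1.0, -0.0]]
contact_force: [0.2, 0.1, -2.0]
grip_width: 0.052
```

carry_out(deltas=[1, 0, 10, 0, 0, 0, 50, 2, 0, 20, 0, 0, 0, 50, 3, 0, 30, 0, 0, 0, 50, 3, 0, 32, 0, 0, 0, 50, 3, 0, 32, 0, 0, 0, 50, 3, 0, 32, 0, 0, 0, 50, 3, 0, 32, 0, 0, 0, 50, 3, 0, 32, 0, 0, 0, 50, 2, 0, 30, 0, 0, 0, 50, 2, 0, 20, 0, 0, 0, 50, 1, 0, 10, 0, 0, 0, 50, 0, 0, 0, 0, 0, 0, 50])

```text
time_s: 17.7
tool_pos: [0.5094, 0.296, 0.0878]
eef_rot: [[1.0, -0.001, -0.001], [0.001, -0.0, 1.0], [-0.001, -1.0, -0.0]]
contact_force: [-0.5, -0.0, -2.9]
grip_width: 0.0519
```

Run:
```python
from h import *
c=cap('top');s=status.observe();print(s['tool_pos'],s['contact_force'],s['grip_width'],s['eef_rot'][:,2])
d=cap('scene')
a=cv2.cvtColor(c['image'],cv2.COLOR_RGB2BGR)[240:330,395:500];a=cv2.resize(a,None,fx=4,fy=4,interpolation=cv2.INTER_CUBIC)
b=cv2.cvtColor(d['image'],cv2.COLOR_RGB2BGR)[220:370,430:560];b=cv2.resize(b,None,fx=3.9,fy=3.9,interpolation=cv2.INTER_CUBIC)[:585]
e=np.zeros((585,430+b.shape[1]-10,3),np.uint8);e[:360,:420]=a;e[:,420:420+b.shape[1]]=b
e=e[:,:800+140];cv2.imwrite('pics/d1.png',cv2.cvtColor(c['image'],cv2.COLOR_RGB2BGR)[0:1]) if 0 else None
a=cv2.resize(a,(280,240));e=np.zeros((585,795,3),np.uint8);e[:240,:280]=a;e[:b.shape[0],285:285+b.shape[1]]=b
cv2.imwrite('pics/d1.png',e)
t=s['tool_pos'];print('tip mid in pic',(np.array(proj(d,t-[0,0,.008]))-[430,220]+.5)*3.9+[285,0])
```

```text
[0.50937356 0.29454828 0.08790754] [-0.27542769 -0.51143333 -3.58071708] 0.0518417481751479 [ 3.32061984e-05  9.99999586e-01 -9.09275412e-04]
tip mid in pic [588.12941619 278.10296012]
```

View pics/d1.png

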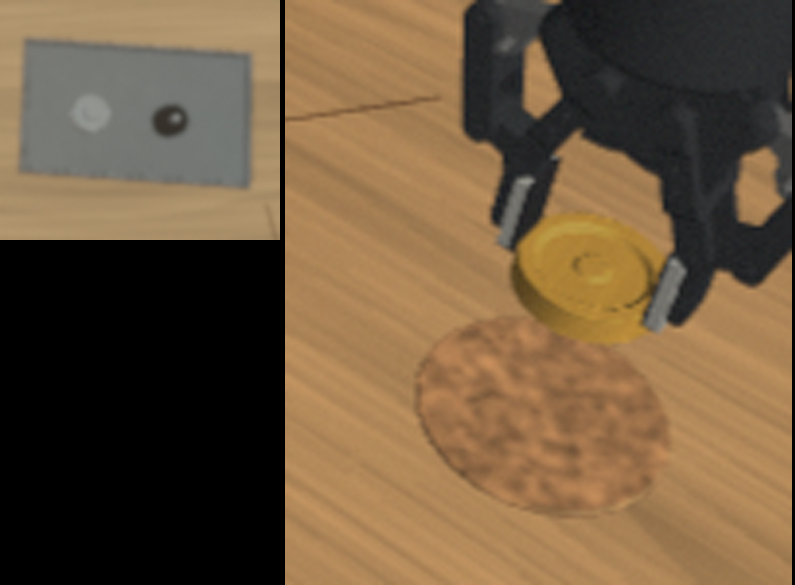

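Run:
```python
from h import *
c=np.load('last_top.npz');d=np.load('last_scene.npz')
T=lambda x,y,z:np.round(1000*atz(c,395+(x+.5)/2.667-.5,240+(y+.5)/2.667-.5,z),1)
S=lambda x,y,z:np.round(1000*atz(d,430+(x-285+.5)/3.9-.5,220+(y+.5)/3.9-.5,z),1)
print('top pul',T(91,112,.024),'rol',T(170,121,.024),T(174,118,.04))
print('pad scn',S(542,413,.004),'fly',S(597,263,.0865))
h=cv2.cvtColor(c['image'],cv2.COLOR_RGB2HSV);h2=cv2.cvtColor(d['image'],cv2.COLOR_RGB2HSV)
print('pad hsv',h2[330,480],h2[338,500],'wood',h2[350,450],'fly',h2[285,510])
```

```text
top pul [ 513.7 -240.4   24. ] rol [ 504.7 -308.1   24. ] [ 505.6 -307.7   40. ]
pad scn [513.4 296.9   4. ] fly [506.8 295.2  86.5]
pad hsv [ 14 136 152] [ 14 137 179] wood [ 16 128 182] fly [ 19 172 160]
```

carry_out(deltas=[1, 20, 0, 0, 0, 0, 50, 1, 20, 0, 0, 0, 0, 50, 1, 12, 0, 0, 0, 0, 50, 0, 6, 0, 0, 0, 0, 50, 0, 0, 0, 0, 0, 0, 50, 0, 0, 0, 0, 0, 0, 50])

```text
time_s: 18.3
tool_pos: [0.5134, 0.2939, 0.0315]
eef_rot: [[1.0, 0.0, 0.002], [-0.002, 0.0, 1.0], [0.0, -1.0, 0.0]]
contact_force: [0.4, -0.1, -3.1]
grip_width: 0.0522
```

Run:
```python
from h import *
s=status.observe();print(s['tool_pos'],s['grip_width'])
d=cap('scene')
t0=cv2.imread('pics/top0.png')[255:325,170:238];a=cv2.resize(t0,None,fx=5,fy=5,interpolation=cv2.INTER_CUBIC)
b=cv2.cvtColor(d['image'],cv2.COLOR_RGB2BGR)[270:370,450:540];b=cv2.resize(b,None,fx=5,fy=5,interpolation=cv2.INTER_CUBIC)
e=np.zeros((500,795,3),np.uint8);e[:350,:340]=a;e[:,345:795]=b
cv2.imwrite('pics/d2.png',e)
```

```text
[0.51341154 0.29387699 0.03150123] 0.05218582351573328
```

View pics/d2.png

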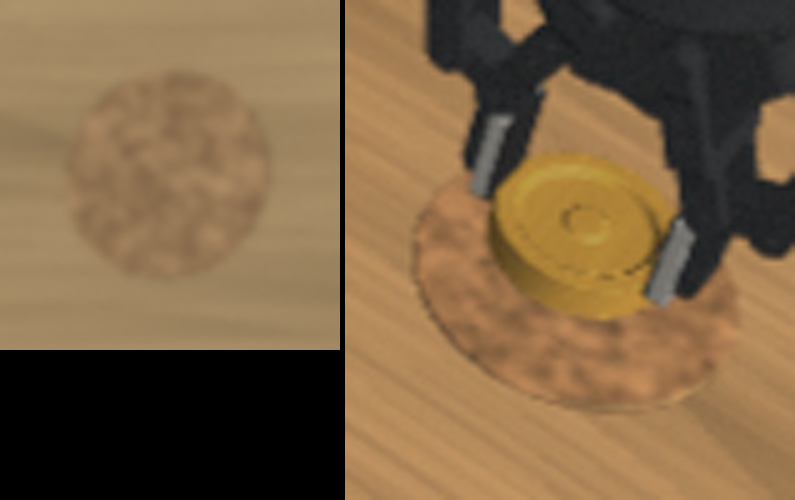

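Run:
```python
from h import *
c=np.load('last_top.npz');d=np.load('last_scene.npz')
S=lambda x,y,z:np.round(1000*atz(d,450+(x-345+.5)/5-.5,270+(y+.5)/5-.5,z),1)
print('top pad',atz(c,203.3,289.5,.004)*1000,'scn pad',S(575,280,.004))
for z in(.029,.031): print('fly',S(586,220,z))
# extents of fly top rim ellipse & pad by projection for TCP centre
t=status.observe()['tool_pos']
for r,z in((.028,.031),(.05,.004)):
    a=np.linspace(0,6.28,400);p=np.array([proj(d,(t[0]+r*np.cos(k),t[1]+r*np.sin(k),z)) for k in a]);q=(p-[450,270]+.5)*5+[345,0]
    print(r,q.min(0),q.max(0))
```

```text
top pad [506.64962863 293.78931428   4.        ] scn pad [513.5 297.1   4. ]
fly [511.8 293.6  29. ]
fly [513.6 294.1  31. ]
0.028 [492.70023368 152.02210708] [681.98008137 293.24192952]
0.05 [404.31984269 155.98338332] [733.8807864  408.10325876]
```

carry_out(deltas=[-1, 2, 1, 0, 0, 0, 50, -1, 3, 0, 0, 0, 0, 50, 0, 3, 0, 0, 0, 0, 50, 0, 2, 0, 0, 0, 0, 50, 0, 1, 0, 0, 0, 0, 50, 0, 0, 0, 0, 0, 0, 50, 0, 0, 0, 0, 0, 0, 50, 0, 0, 0, 0, 0, 0, 50])

```text
time_s: 19.02
tool_pos: [0.5113, 0.2953, 0.0203]
eef_rot: [[1.0, 0.0, 0.001], [-0.001, 0.0, 1.0], [0.0, -1.0, 0.0]]
contact_force: [0.4, -1.0, -3.7]
grip_width: 0.052
```

carry_out(deltas=[0, 1, 0, 0, 0, 0, 50, 0, 0, 0, 0, 0, 0, 50, 0, 0, 0, 0, 0, 0, 50])

```text
time_s: 19.27
tool_pos: [0.5112, 0.2952, 0.0192]
eef_rot: [[1.0, -0.0, 0.001], [-0.001, -0.0, 1.0], [-0.0, -1.0, -0.0]]
contact_force: [0.2, -0.2, -3.3]
grip_width: 0.0516
```

carry_out(deltas=[0, 0.7, 0, 0, 0, 0, 50, 0, 0, 0, 0, 0, 0, 50, 0, 0, 0, 0, 0, 0, 50])

```text
time_s: 19.52
tool_pos: [0.5113, 0.2953, 0.0187]
eef_rot: [[1.0, 0.0, 0.001], [-0.001, 0.0, 1.0], [0.0, -1.0, 0.0]]
contact_force: [-1.0, 0.0, 0.4]
grip_width: 0.0518
```

Contact: the load went from −3.3 to +0.4 N. Releasing.

carry_out(deltas=[0, 0.3, 0, 0, 0, 0, 50, 0, 0, 0, 0, 0, 0, 50, 0, 0, 0, 0, 0, 0, 56, 0, 0, 0, 0, 0, 0, 62, 0, 0, 0, 0, 0, 0, 70, 0, 0, 0, 0, 0, 0, 78, 0, 0, 0, 0, 0, 0, 78, 0, -15, 0, 0, 0, 0, 78, 0, -30, 0, 0, 0, 0, 78, 0, -30, 0, 0, 0, 0, 78, 0, -10, 0, 0, 0, 0, 78])

```text
time_s: 20.43
tool_pos: [0.5127, 0.296, 0.1071]
eef_rot: [[1.0, 0.004, 0.001], [-0.001, 0.002, 1.0], [0.004, -1.0, 0.002]]
contact_force: [0.3, 0.4, 1.3]
grip_width: 0.0777
```

carry_out(deltas=[0, 0, -20, 0, 7, 0, 60, 0, 0, -20, 0, 7, 0, 60, 0, 0, -20, 0, 7, 0, 60, 0, 0, -20, 0, 7, 0, 60, 0, 0, 0, 0, 7, 0, 60, 0, 0, 0, 0, 7, 0, 60, 0, 0, 0, 0, 7, 0, 60, 0, 0, 0, 0, 7, 0, 60, 0, 0, 0, 0, 7, 0, 60, 0, 0, 0, 0, 7, 0, 60, 0, 0, 0, 0, 7, 0, 60, 0, 0, 0, 0, 7, 0, 60])

```text
time_s: 21.43
tool_pos: [0.4966, 0.2172, 0.1029]
eef_rot: [[0.097, -0.0, 0.995], [-0.995, -0.0, 0.097], [0.0, -1.0, -0.0]]
contact_force: [-0.3, -0.1, 0.2]
grip_width: 0.0598
```

carry_out(deltas=[0, 0, 0, 0, 6, 0, 60, 35, 0, 0, 0, 0, 0, 60, 35, 0, 0, 0, 0, 0, 60, 35, 0, 0, 0, 0, 0, 60, 35, 0, 0, 0, 0, 0, 60, 35, 0, 0, 0, 0, 0, 60, 0, 0, 0, 0, 0, 0, 60, 0, 0, 0, 0, 0, 0, 60])

```text
time_s: 22.1
tool_pos: [0.4964, 0.041, 0.1031]
eef_rot: [[-0.004, -0.0, 1.0], [-1.0, 0.0, -0.004], [-0.0, -1.0, -0.0]]
contact_force: [-0.8, -0.4, -0.0]
grip_width: 0.0602
```

Run:
```python
from h import *
s=status.observe();print(s['tool_pos'],s['eef_rot'][:,2],s['joint_positions'])
c=cap('top');d=cap('scene')
a=cv2.resize(cv2.cvtColor(c['image'],cv2.COLOR_RGB2BGR)[255:325,170:238],None,fx=5,fy=5,interpolation=cv2.INTER_CUBIC)
b=cv2.cvtColor(d['image'],cv2.COLOR_RGB2BGR)[270:370,450:540];b=cv2.resize(b,None,fx=5,fy=5,interpolation=cv2.INTER_CUBIC)
e=np.zeros((500,795,3),np.uint8);e[:350,:340]=a;e[:,345:795]=b
cv2.imwrite('pics/d3.png',e)
```

```text
[0.49643742 0.04100297 0.10306811] [ 9.99990355e-01 -4.39164698e-03 -5.19171066e-05] [-1.11044296e-02  4.53199780e-01  1.89762976e+00  7.11020298e-05
  7.90815370e-01 -6.76277216e-03]
```

View pics/d3.png

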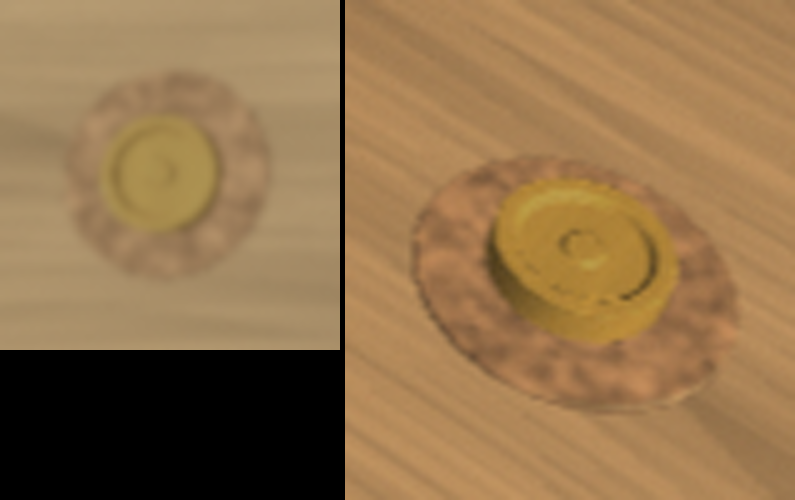

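Run:
```python
from h import *
c=np.load('last_top.npz');d=np.load('last_scene.npz')
S=lambda x,y,z:np.round(1000*atz(d,450+(x-345+.5)/5-.5,270+(y+.5)/5-.5,z),1)
T=lambda x,y,z:np.round(1000*atz(c,170+(x+.5)/5-.5,255+(y+.5)/5-.5,z),1)
print('top pad',T(168.5,174.5,.004),'fly',T(160.5,173.5,.018));print('scn pad',S(575,280,.004))
print('fly hub',S(580,248,.017))
m=cv2.inRange(cv2.cvtColor(d['image'],cv2.COLOR_RGB2HSV),(17,160,90),(30,255,255));
```

```text
top pad [506.6 293.8   4. ] fly [505.8 293.9  18. ]
scn pad [513.5 297.1   4. ]
fly hub [512.4 294.9  17. ]
```

Flywheel is within 1–2 mm of the pad centre in both views. The pulley goes back next.

carry_out(deltas=[20, 0, 1, 0, 0, 0, 60, 35, 0, 3, 0, 0, 0, 60, 35, 0, 3, 0, 0, 0, 60, 35, 0, 3, 0, 0, 0, 60, 35, 0, 3, 0, 0, 0, 60, 35, 0, 3, 0, 0, 0, 60, 35, 0, 2, 0, 0, 0, 60, 31, 0, 1, 0, 0, 0, 60, 20, 0, 0, 0, 0, 0, 60, 0, 0, 0, 0, 0, 0, 60, 0, 0, 0, 0, 0, 0, 60])

```text
time_s: 23.12
tool_pos: [0.5153, -0.2381, 0.1028]
eef_rot: [[-0.001, -0.0, 1.0], [-1.0, 0.0, -0.001], [-0.0, -1.0, -0.0]]
contact_force: [0.6, 0.3, 0.8]
grip_width: 0.0597
```

```bash
python3 -c "
from h import *
s=status.observe();print(s['tool_pos'],s['eef_rot'][:,2])"
```

```text
[ 0.51534587 -0.2380928   0.10284284] [ 9.99998997e-01 -1.38231831e-03 -3.08603057e-04]
```

carry_out(deltas=[1.5, 25, -0.5, 0, 0, 0, 60, 0, 25, 0, 0, 0, 0, 60, 0, 20, 0, 0, 0, 0, 60, 0, 10, 0, 0, 0, 0, 60, 0, 3, 0, 0, 0, 0, 60, 0, 0, 0, 0, 0, 0, 60, 0, 0, 0, 0, 0, 0, 45, 0, 0, 0, 0, 0, 0, 36, 0, 0, 0, 0, 0, 0, 28, 0, 0, 0, 0, 0, 0, 28, 0, 0, 0, 0, 0, 0, 28, 0, 0, 0, 0, 0, 0, 28], force=40)

```text
time_s: 24.12
tool_pos: [0.5152, -0.2404, 0.0216]
eef_rot: [[-0.001, 0.002, 1.0], [-1.0, -0.001, -0.001], [0.001, -1.0, 0.002]]
contact_force: [-1.2, 2.9, 7.6]
grip_width: 0.0288
```

carry_out(deltas=[0, -4, 0, 0, 0, 0, 28, 0, -8, 0, 0, 0, 0, 28, 0, -16, 0, 0, 0, 0, 28, 0, -22, 0, 0, 0, 0, 28, 0, -20, 0, 0, 0, 0, 28, -10, 0, -1, 0, 0, 0, 28, -20, 0, -2, 0, 0, 0, 28, -30, 0, -3, 0, 0, 0, 28])

```text
time_s: 24.78
tool_pos: [0.5086, -0.1806, 0.0906]
eef_rot: [[-0.003, 0.001, 1.0], [-1.0, -0.001, -0.003], [0.001, -1.0, 0.001]]
contact_force: [1.3, -0.3, -0.8]
grip_width: 0.0288
```

carry_out(deltas=[-32, 0, -4, 0, 0, 0, 28, -32, 0, -4, 0, 0, 0, 28, -32, 0, -4, 0, 0, 0, 28, -32, 0, -4, 0, 0, 0, 28, -32, 0, -4, 0, 0, 0, 28, -32, 0, -4, 0, 0, 0, 28, -28, 0, -2, 0, 0, 0, 28, -18, 0, 0, 0, 0, 0, 28, -10, 0, 0, 0, 0, 0, 28, 0, 0, 0, 0, 0, 0, 28, 0, 0, 0, 0, 0, 0, 28])

```text
time_s: 25.7
tool_pos: [0.4828, 0.0677, 0.0901]
eef_rot: [[-0.001, -0.0, 1.0], [-1.0, -0.0, -0.001], [0.0, -1.0, -0.0]]
contact_force: [-0.7, -0.7, -1.0]
grip_width: 0.029
```

```bash
python3 -c "
from h import *
s=status.observe();print(s['tool_pos'],s['eef_rot'][:,2],s['contact_force'],s['grip_width'])"
```

```text
[0.48283155 0.06765858 0.09012755] [ 9.99999836e-01 -5.59046094e-04 -1.22820837e-04] [-0.73873602 -0.740617   -0.96054707] 0.02898248688563483
```

carry_out(deltas=[0, 20, 0, 0, 0, 0, 28, 0, 20, 0, 0, 0, 0, 28, 0, 14, 0, 0, 0, 0, 28, 0, 7, 0, 0, 0, 0, 28, 0, 3, 0, 0, 0, 0, 28, 0, 1, 0, 0, 0, 0, 28, 0, 0, 0, 0, 0, 0, 28, 0, 0, 0, 0, 0, 0, 28, 0, 0, 0, 0, 0, 0, 28])

```text
time_s: 26.45
tool_pos: [0.4834, 0.0678, 0.0258]
eef_rot: [[-0.001, 0.001, 1.0], [-1.0, 0.0, -0.001], [-0.0, -1.0, 0.001]]
contact_force: [0.2, -0.3, -0.2]
grip_width: 0.0289
```

carry_out(deltas=[0, 0.7, 0, 0, 0, 0, 28, 0, 0, 0, 0, 0, 0, 28, 0, 0, 0, 0, 0, 0, 28])

```text
time_s: 26.7
tool_pos: [0.483, 0.0679, 0.0246]
eef_rot: [[-0.001, 0.0, 1.0], [-1.0, 0.0, -0.001], [-0.0, -1.0, 0.0]]
contact_force: [0.3, -0.0, -0.8]
grip_width: 0.0288
```

carry_out(deltas=[0, 0.7, 0, 0, 0, 0, 28, 0, 0, 0, 0, 0, 0, 28, 0, 0, 0, 0, 0, 0, 28])

```text
time_s: 26.95
tool_pos: [0.4829, 0.0678, 0.0238]
eef_rot: [[-0.001, -0.0, 1.0], [-1.0, 0.0, -0.001], [-0.0, -1.0, -0.0]]
contact_force: [0.3, 0.6, -0.6]
grip_width: 0.0287
```

carry_out(deltas=[0, 0.6, 0, 0, 0, 0, 28, 0, 0, 0, 0, 0, 0, 28, 0, 0, 0, 0, 0, 0, 28])

```text
time_s: 27.2
tool_pos: [0.483, 0.0679, 0.0236]
eef_rot: [[-0.001, -0.0, 1.0], [-1.0, 0.0, -0.001], [-0.0, -1.0, -0.0]]
contact_force: [-3.7, 0.2, 7.7]
grip_width: 0.0286
```

carry_out(deltas=[0, 0.5, 0, 0, 0, 0, 28, 0, 0, 0, 0, 0, 0, 28, 0, 0, 0, 0, 0, 0, 28])

```text
time_s: 27.45
tool_pos: [0.483, 0.0679, 0.0235]
eef_rot: [[-0.001, 0.0, 1.0], [-1.0, 0.0, -0.001], [-0.0, -1.0, 0.0]]
contact_force: [-5.3, 0.1, 15.7]
grip_width: 0.0289
```

carry_out(deltas=[0, -0.6, 0, 0, 0, 0, 28, 0, 0, 0, 0, 0, 0, 28, 0, 0, 0, 0, 0, 0, 36, 0, 0, 0, 0, 0, 0, 44, 0, 0, 0, 0, 0, 0, 52, 0, 0, 0, 0, 0, 0, 60, 0, 0, 0, 0, 0, 0, 60, 0, -20, 0, 0, 0, 0, 60, 0, -30, 0, 0, 0, 0, 60, 0, -30, 0, 0, 0, 0, 60, 20, 0, 1, 0, 0, 0, 60, 35, 0, 2, 0, 0, 0, 60])

```text
time_s: 28.45
tool_pos: [0.4867, 0.0139, 0.105]
eef_rot: [[0.002, 0.004, 1.0], [-1.0, 0.0, 0.002], [-0.0, -1.0, 0.004]]
contact_force: [1.1, -0.1, -0.2]
grip_width: 0.0598
```

carry_out(deltas=[36, 0, 3, 0, 0, 0, 60, 36, 0, 3, 0, 0, 0, 60, 36, 0, 3, 0, 0, 0, 60, 36, 0, 3, 0, 0, 0, 60, 36, 0, 3, 0, 0, 0, 60, 36, 0, 3, 0, 0, 0, 60, 36, 0, 3, 0, 0, 0, 60, 36, 0, 1, 0, 0, 0, 60, 25, 0, 0, 0, 0, 0, 60, 10, 0, 0, 0, 0, 0, 60, 0, 0, 0, 0, 0, 0, 60, 0, 0, 0, 0, 0, 0, 60])

```text
time_s: 29.45
tool_pos: [0.5072, -0.3095, 0.1029]
eef_rot: [[-0.002, -0.001, 1.0], [-1.0, 0.001, -0.002], [-0.001, -1.0, -0.001]]
contact_force: [-0.0, 0.6, -0.4]
grip_width: 0.0599
```

```bash
python3 -c "
from h import *
s=status.observe();print(s['tool_pos'],s['eef_rot'][:,2],s['contact_force'],s['grip_width'])"
```

```text
[ 0.50717574 -0.30946349  0.10293699] [ 9.99998128e-01 -1.81470112e-03 -6.71140223e-04] [-0.0067794   0.58220975 -0.44245878] 0.059918883095429684
```

carry_out(deltas=[0.3, 25, 0.3, 0, 0, 0, 60, 0, 25, 0, 0, 0, 0, 60, 0, 20, 0, 0, 0, 0, 60, 0, 9, 0, 0, 0, 0, 60, 0, 3, 0, 0, 0, 0, 60, 0, 0, 0, 0, 0, 0, 60, 0, 0, 0, 0, 0, 0, 45, 0, 0, 0, 0, 0, 0, 34, 0, 0, 0, 0, 0, 0, 24, 0, 0, 0, 0, 0, 0, 24, 0, 0, 0, 0, 0, 0, 24, 0, 0, 0, 0, 0, 0, 24], force=30)

```text
time_s: 30.45
tool_pos: [0.5083, -0.3108, 0.0226]
eef_rot: [[-0.001, 0.002, 1.0], [-1.0, -0.001, -0.001], [0.001, -1.0, 0.002]]
contact_force: [-1.0, 1.4, 6.9]
grip_width: 0.0252
```

carry_out(deltas=[0, -4, 0, 0, 0, 0, 24, 0, -8, 0, 0, 0, 0, 24, 0, -16, 0, 0, 0, 0, 24, 0, -22, 0, 0, 0, 0, 24, 0, -20, 0, 0, 0, 0, 24, -10, 0, -1, 0, 0, 0, 24, -20, 0, -2, 0, 0, 0, 24, -30, 0, -3, 0, 0, 0, 24])

```text
time_s: 31.12
tool_pos: [0.5018, -0.251, 0.0918]
eef_rot: [[-0.003, 0.001, 1.0], [-1.0, -0.001, -0.003], [0.001, -1.0, 0.001]]
contact_force: [0.8, 1.0, -0.7]
grip_width: 0.0251
```

carry_out(deltas=[-32, 0, -3, 0, 0, 0, 24, -32, 0, -3, 0, 0, 0, 24, -32, 0, -3, 0, 0, 0, 24, -32, 0, -3, 0, 0, 0, 24, -32, 0, -3, 0, 0, 0, 24, -27, 0, -3, 0, 0, 0, 24, -17, 0, 0, 0, 0, 0, 24, -8, 0, 0, 0, 0, 0, 24, 0, 0, 0, 0, 0, 0, 24, 0, 0, 0, 0, 0, 0, 24])

```text
time_s: 31.95
tool_pos: [0.4842, -0.0388, 0.0914]
eef_rot: [[-0.001, 0.0, 1.0], [-1.0, -0.0, -0.001], [0.0, -1.0, 0.0]]
contact_force: [-0.4, -0.5, 0.1]
grip_width: 0.0251
```

```bash
python3 -c "
from h import *
s=status.observe();print(s['tool_pos'],s['eef_rot'][:,2],s['contact_force'],s['grip_width'])"
```

```text
[ 0.48422127 -0.03875387  0.09138955] [ 9.99999676e-01 -7.47208351e-04  2.98717123e-04] [-0.36220996 -0.45545746  0.05132814] 0.025104208209301346
```

carry_out(deltas=[0, 20, -0.7, 0, 0, 0, 24, 0, 20, 0, 0, 0, 0, 24, 0, 14, 0, 0, 0, 0, 24, 0, 7, 0, 0, 0, 0, 24, 0, 3, 0, 0, 0, 0, 24, 0, 2, 0, 0, 0, 0, 24, 0, 0, 0, 0, 0, 0, 24, 0, 0, 0, 0, 0, 0, 24, 0, 0, 0, 0, 0, 0, 24])

```text
time_s: 32.7
tool_pos: [0.4838, -0.0386, 0.0259]
eef_rot: [[-0.001, 0.001, 1.0], [-1.0, -0.0, -0.001], [0.0, -1.0, 0.001]]
contact_force: [-0.7, -0.1, -1.1]
grip_width: 0.0254
```

carry_out(deltas=[0, 0.7, 0, 0, 0, 0, 24, 0, 0, 0, 0, 0, 0, 24, 0, 0, 0, 0, 0, 0, 24])

```text
time_s: 32.95
tool_pos: [0.4835, -0.0385, 0.0247]
eef_rot: [[-0.001, 0.0, 1.0], [-1.0, -0.0, -0.001], [0.0, -1.0, 0.0]]
contact_force: [-0.3, -0.0, -1.0]
grip_width: 0.0247
```

carry_out(deltas=[0, 0.5, 0, 0, 0, 0, 24, 0, 0, 0, 0, 0, 0, 24, 0, 0, 0, 0, 0, 0, 24])

```text
time_s: 33.2
tool_pos: [0.4835, -0.0385, 0.0246]
eef_rot: [[-0.001, 0.0, 1.0], [-1.0, -0.0, -0.001], [0.0, -1.0, 0.0]]
contact_force: [-2.5, 1.4, 6.9]
grip_width: 0.0252
```

Contact made. Release, lift and retreat.

carry_out(deltas=[0, 0, 0, 0, 0, 0, 32, 0, 0, 0, 0, 0, 0, 40, 0, 0, 0, 0, 0, 0, 50, 0, 0, 0, 0, 0, 0, 60, 0, 0, 0, 0, 0, 0, 60, 0, -20, 0, 0, 0, 0, 60, 0, -30, 0, 0, 0, 0, 60, 0, -35, 0, 0, 0, 0, 60, 0, -35, 0, 0, 0, 0, 60, 25, 0, -5, 0, 0, 0, 60, 35, 0, -5, 0, 0, 0, 60, 35, 0, -5, 0, 0, 0, 60])

```text
time_s: 34.2
tool_pos: [0.4682, -0.1342, 0.1448]
eef_rot: [[0.001, 0.001, 1.0], [-1.0, -0.001, 0.001], [0.001, -1.0, 0.001]]
contact_force: [0.6, 0.0, -0.3]
grip_width: 0.0599
```

carry_out(deltas=[35, 0, -5, 0, 0, 0, 60, 35, 0, -5, 0, 0, 0, 60, 35, 0, -5, 0, 0, 0, 60, 30, 0, 0, 0, 0, 0, 60, 10, 0, 0, 0, 0, 0, 60, 0, 0, 0, 0, 0, 0, 60, 0, 0, 0, 0, 0, 0, 60, 0, 0, 0, 0, 0, 0, 60])

```text
time_s: 34.87
tool_pos: [0.453, -0.2772, 0.1439]
eef_rot: [[-0.001, -0.001, 1.0], [-1.0, 0.001, -0.001], [-0.001, -1.0, -0.001]]
contact_force: [0.3, 0.0, 0.6]
grip_width: 0.0601
```

Run:
```python
from h import *
c=cap('top');d=cap('scene');s=status.observe();print(s['tool_pos'],s['contact_force'])
a=cv2.resize(cv2.cvtColor(c['image'],cv2.COLOR_RGB2BGR)[265:335,270:370],None,fx=4,fy=4,interpolation=cv2.INTER_CUBIC)
b=cv2.cvtColor(d['image'],cv2.COLOR_RGB2BGR)[195:375,310:540];b=cv2.resize(b,None,fx=3.4,fy=3.4,interpolation=cv2.INTER_CUBIC)
crop(d,'d5.png',310,195,440,280,6)
e=np.zeros((590,798,3),np.uint8);x=cv2.resize(cv2.cvtColor(d['image'],cv2.COLOR_RGB2BGR)[195:280,310:440],None,fx=3,fy=3,interpolation=cv2.INTER_CUBIC)
e[:280,:400]=a;e[:255,404:794]=x
y=cv2.cvtColor(d['image'],cv2.COLOR_RGB2BGR)[120:440,140:560];y=cv2.resize(y,(390,297));e[290:587,:390]=y
z=cv2.cvtColor(c['image'],cv2.COLOR_RGB2BGR)[160:340,160:500];z=cv2.resize(z,(390,206));e[290:496,404:794]=z
cv2.imwrite('pics/d4.png',e)
```

```text
[ 0.45325671 -0.27714093  0.14409097] [ 0.4067123  -0.22172035 -0.78630757]
```

View pics/d4.png

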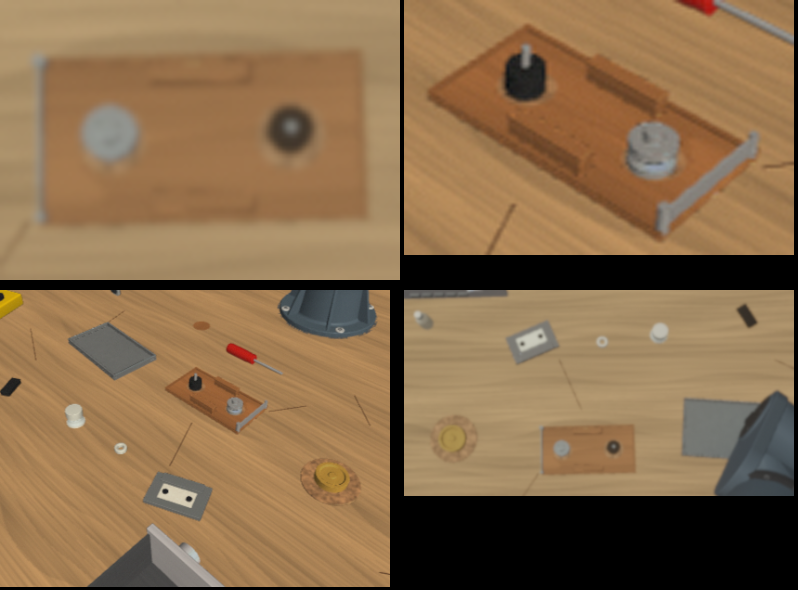

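Run:
```python
from h import *
for n,zs in(('top',None),('scene',None)):
    c=np.load(f'last_{n}.npz');a=cv2.imread(f'pics/{n}0.png',0).astype(np.float32);b=cv2.cvtColor(c['image'],cv2.COLOR_RGB2GRAY).astype(np.float32)
    for k,p in dict(pul=(.483,.068,.024),rol=(.4835,-.038,.026)).items():
        u,v=map(int,proj(c,p));w=9
        t=a[v-w:v+w,u-w:u+w];f=8
        T=cv2.resize(t,None,fx=f,fy=f,interpolation=cv2.INTER_CUBIC);B=cv2.resize(b[v-w-4:v+w+4,u-w-4:u+w+4],None,fx=f,fy=f,interpolation=cv2.INTER_CUBIC)
        _,m,_,l=cv2.minMaxLoc(cv2.matchTemplate(B,T,cv2.TM_CCOEFF_NORMED));du,dv=l[0]/f-4,l[1]/f-4
        q=(atz(c,u+du,v+dv,.024)-atz(c,u,v,.024))*1000;print(n,k,round(m,3),du,dv,q.round(1))
```

```text
top pul 0.989 0.0 -1.0 [ 2.3 -0.   0. ]
top rol 0.995 -0.25 -1.125 [2.6 0.5 0. ]
scene pul 0.909 -0.625 0.625 [2.2 0.3 0. ]
scene rol 0.987 -0.75 0.5 [ 2.2 -0.   0. ]
```

Both parts stand upright on their discs, about 2 mm to the +x side of where they started. That is about the size of the 2 mm calibration error, so I'm leaving them. The tray is empty, and the shell and jar haven't moved. Handing in.

```bash
python3 -c "
from h import *
print(ticket.hand_in())"
```

```text
the job is handed in; nothing more can be done
None
```

The job is done in the order asked and was handed in at about 35 s; no verdict was reported.

1. **Clearing the pocket:** I stood the pulley and then the roller upright in the grey tray.
2. **Flywheel:** I lifted it across the pocket's y and set it flat on the cork pad. It was within 1–2 mm of the pad centre in both cameras.
3. **Putting back:** The pulley went back to the gate end and the roller to the other end, each lowered until the wrist force showed contact, then released.

**Last checks:** The final pictures show both parts upright in their bays, the tray's visible part empty, the shell and jar where they were, and the arm clear of everything.

**Disagreements:**
- **Offset in the pocket:** Comparing the start and end images, the pulley and roller both stand about 2.3 mm further toward +x than at the start. In y they are within about 0.5 mm. I left this because it is about the size of the camera error.
- **Cameras:** The two cameras disagreed by up to 7 mm in x at the pad. I placed the flywheel by comparing it with the pad in the same picture.
- **Contact forces:** The wrist force was at most about 16 N in the readings I took, when setting the pulley down. I backed off before letting go.

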